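# Sort the locking clamps and stow the shut ones in the tilt-out bin

### The job

Pull the front of the cabinet's tilt-out bin down as far as it goes, put every clamp that is ratcheted shut into the bin, and push the bin fully shut again. Lay every clamp whose jaws are open in the aluminium tray, down on its floor. Leave each clamp's jaws shut or open as you found them, and do not disturb the oil bottle, cup and grease tin.

Things in the scene. Friction and masses are not known exactly. Their poses are not given: they have to be found in the camera images.
- bin (a joint): tilt-out bin of the green cabinet; its grey steel front is a door hinged along its foot. 0 rad = shut (front upright), 0.9 = fully open at its stop, the front's top swung down towards the robot. It starts shut or a touch ajar and stays where it is left (about 0.6 Nm of friction plus up to 0.8 Nm of weight).
- bin_hinge (a point): fixed point on the bin's hinge axis, middle of its width, 12 mm above the bench. x points into the cabinet, away from the robot; y is the hinge axis; z up (does not tilt). With the bin fully open, front and floor make a V trough with its bottom here; its level mouth, 117 mm above the bench, reaches from the front's top edge, 149 mm nearer the robot than this point, back to the cabinet.
- bin_in (a point): the same point, tilting with the bin: x along the bin's floor to its back, y along the hinge, z up the front. In this frame: front 12 mm thick (x -6 to 6), 250 mm wide, 192 mm high; floor 5 mm thick; back wall 75 mm high at x = 109; side walls 228 mm apart inside, 75 mm high (135 mm next to the front).
- cabinet: green steel cabinet 270 mm wide (y), 168 mm deep, 165 mm high, standing fixed on the bench left or right of the middle; origin on the bench below the middle of its front, x pointing to its back. Its flat roof (from 8 mm behind the origin) is 39 mm lower than the top edge of the shut bin front, so that the edge can be pulled from behind.
- tray_mid (a point): shallow open aluminium tray, 210 mm (x) by 300 mm (y), 30 mm high, walls and floor 5 mm thick, fixed on the bench at the other side; this point lies on the bench under its centre, z up.
- clamp1: steel locking clamp lying flat (may be absent): a dark pivot block 24 x 24 x 36 mm high, sides along x and y, on two crossing arms 9 mm wide, 10 mm thick (z 0 to 10). Jaws reach 64 mm to +x, rubber-covered handles 78 mm to -x; 30 mm wide shut, up to 90 mm open. 0.23 kg, nearly balanced at the block. Origin under the pivot block, z up.
- clamp1_arm (a joint): jaw angle of clamp1 (absent with it): below 0.05 rad = ratcheted shut (jaws touch), 0.38 to 0.52 rad = open (jaws and handles spread in a flat X). Stiff, 0.5 Nm: stays put unless an arm is forced; gripping the block does not move it.
- clamp2: steel locking clamp lying flat (may be absent): a dark pivot block 24 x 24 x 36 mm high, sides along x and y, on two crossing arms 9 mm wide, 10 mm thick (z 0 to 10). Jaws reach 64 mm to +x, rubber-covered handles 78 mm to -x; 30 mm wide shut, up to 90 mm open. 0.23 kg, nearly balanced at the block. Origin under the pivot block, z up.
- clamp2_arm (a joint): jaw angle of clamp2 (absent with it): below 0.05 rad = ratcheted shut (jaws touch), 0.38 to 0.52 rad = open (jaws and handles spread in a flat X). Stiff, 0.5 Nm: stays put unless an arm is forced; gripping the block does not move it.
- clamp3: steel locking clamp lying flat (may be absent): a dark pivot block 24 x 24 x 36 mm high, sides along x and y, on two crossing arms 9 mm wide, 10 mm thick (z 0 to 10). Jaws reach 64 mm to +x, rubber-covered handles 78 mm to -x; 30 mm wide shut, up to 90 mm open. 0.23 kg, nearly balanced at the block. Origin under the pivot block, z up.
- clamp3_arm (a joint): jaw angle of clamp3 (absent with it): below 0.05 rad = ratcheted shut (jaws touch), 0.38 to 0.52 rad = open (jaws and handles spread in a flat X). Stiff, 0.5 Nm: stays put unless an arm is forced; gripping the block does not move it.
- clamp4: steel locking clamp lying flat (may be absent): a dark pivot block 24 x 24 x 36 mm high, sides along x and y, on two crossing arms 9 mm wide, 10 mm thick (z 0 to 10). Jaws reach 64 mm to +x, rubber-covered handles 78 mm to -x; 30 mm wide shut, up to 90 mm open. 0.23 kg, nearly balanced at the block. Origin under the pivot block, z up.
- clamp4_arm (a joint): jaw angle of clamp4 (absent with it): below 0.05 rad = ratcheted shut (jaws touch), 0.38 to 0.52 rad = open (jaws and handles spread in a flat X). Stiff, 0.5 Nm: stays put unless an arm is forced; gripping the block does not move it.
- clamp5: steel locking clamp lying flat (may be absent): a dark pivot block 24 x 24 x 36 mm high, sides along x and y, on two crossing arms 9 mm wide, 10 mm thick (z 0 to 10). Jaws reach 64 mm to +x, rubber-covered handles 78 mm to -x; 30 mm wide shut, up to 90 mm open. 0.23 kg, nearly balanced at the block. Origin under the pivot block, z up.
- clamp5_arm (a joint): jaw angle of clamp5 (absent with it): below 0.05 rad = ratcheted shut (jaws touch), 0.38 to 0.52 rad = open (jaws and handles spread in a flat X). Stiff, 0.5 Nm: stays put unless an arm is forced; gripping the block does not move it.
- clamp6: steel locking clamp lying flat (may be absent): a dark pivot block 24 x 24 x 36 mm high, sides along x and y, on two crossing arms 9 mm wide, 10 mm thick (z 0 to 10). Jaws reach 64 mm to +x, rubber-covered handles 78 mm to -x; 30 mm wide shut, up to 90 mm open. 0.23 kg, nearly balanced at the block. Origin under the pivot block, z up.
- clamp6_arm (a joint): jaw angle of clamp6 (absent with it): below 0.05 rad = ratcheted shut (jaws touch), 0.38 to 0.52 rad = open (jaws and handles spread in a flat X). Stiff, 0.5 Nm: stays put unless an arm is forced; gripping the block does not move it.
- oil_bottle: black oil bottle, 60 mm across, 170 mm tall, a bystander beyond the work; origin under its centre
- cup: plain white cup, 80 mm across, 90 mm tall, a bystander beyond the work; origin under its centre
- grease_tin: grease tin, 60 mm across, 70 mm tall, a bystander on the near right of the work; origin under its centre
There are look-alikes about, which are no part of the job. Leave any green or turquoise look-alike of the clamp3 alone.

How it is judged (in metres and radians):
On the way, in this order (a step that is already met when the one before it is completed fails the run):
1. the bin is pulled open to its stop (value of joint bin above 0.78 rad), for 0.2 s.
2. every shut clamp is in the open bin (value of joint bin above 0.6 rad and (value of joint clamp1_arm above 0.3 rad or (value of joint clamp1_arm below 0.12 rad and x of clamp1 in the frame of bin_in between -0.01 and 0.12 m and y of clamp1 in the frame of bin_in between -0.12 and 0.12 m and z of clamp1 in the frame of bin_in between -0.005 and 0.14 m)) and (value of joint clamp2_arm above 0.3 rad or (value of joint clamp2_arm below 0.12 rad and x of clamp2 in the frame of bin_in between -0.01 and 0.12 m and y of clamp2 in the frame of bin_in between -0.12 and 0.12 m and z of clamp2 in the frame of bin_in between -0.005 and 0.14 m)) and (value of joint clamp3_arm above 0.3 rad or (value of joint clamp3_arm below 0.12 rad and x of clamp3 in the frame of bin_in between -0.01 and 0.12 m and y of clamp3 in the frame of bin_in between -0.12 and 0.12 m and z of clamp3 in the frame of bin_in between -0.005 and 0.14 m)) and (value of joint clamp4_arm above 0.3 rad or (value of joint clamp4_arm below 0.12 rad and x of clamp4 in the frame of bin_in between -0.01 and 0.12 m and y of clamp4 in the frame of bin_in between -0.12 and 0.12 m and z of clamp4 in the frame of bin_in between -0.005 and 0.14 m)) and (value of joint clamp5_arm above 0.3 rad or (value of joint clamp5_arm below 0.12 rad and x of clamp5 in the frame of bin_in between -0.01 and 0.12 m and y of clamp5 in the frame of bin_in between -0.12 and 0.12 m and z of clamp5 in the frame of bin_in between -0.005 and 0.14 m)) and (value of joint clamp6_arm above 0.3 rad or (value of joint clamp6_arm below 0.12 rad and x of clamp6 in the frame of bin_in between -0.01 and 0.12 m and y of clamp6 in the frame of bin_in between -0.12 and 0.12 m and z of clamp6 in the frame of bin_in between -0.005 and 0.14 m))), for 0.2 s.
3. the bin is pushed shut (value of joint bin below 0.07 rad), for 0.2 s.
At the end, for the whole second after the job is handed in: The bin is shut (within 0.07 rad) with every shut clamp inside it, jaws still shut (below 0.12 rad); every open clamp rests in the tray, its origin within the walls and less than 50 mm above the bench, jaws still open (above 0.3 rad); all at rest (value of joint bin below 0.07 rad and ((value of joint clamp1_arm below 0.12 rad and x of clamp1 in the frame of bin_in between -0.01 and 0.12 m and y of clamp1 in the frame of bin_in between -0.12 and 0.12 m and z of clamp1 in the frame of bin_in between -0.005 and 0.14 m and linear speed of clamp1 below 0.03 m/s) or (value of joint clamp1_arm above 0.3 rad and x of clamp1 in the frame of tray_mid between -0.1 and 0.1 m and y of clamp1 in the frame of tray_mid between -0.145 and 0.145 m and z of clamp1 in the frame of tray_mid between -0.005 and 0.05 m and linear speed of clamp1 below 0.03 m/s)) and ((value of joint clamp2_arm below 0.12 rad and x of clamp2 in the frame of bin_in between -0.01 and 0.12 m and y of clamp2 in the frame of bin_in between -0.12 and 0.12 m and z of clamp2 in the frame of bin_in between -0.005 and 0.14 m and linear speed of clamp2 below 0.03 m/s) or (value of joint clamp2_arm above 0.3 rad and x of clamp2 in the frame of tray_mid between -0.1 and 0.1 m and y of clamp2 in the frame of tray_mid between -0.145 and 0.145 m and z of clamp2 in the frame of tray_mid between -0.005 and 0.05 m and linear speed of clamp2 below 0.03 m/s)) and ((value of joint clamp3_arm below 0.12 rad and x of clamp3 in the frame of bin_in between -0.01 and 0.12 m and y of clamp3 in the frame of bin_in between -0.12 and 0.12 m and z of clamp3 in the frame of bin_in between -0.005 and 0.14 m and linear speed of clamp3 below 0.03 m/s) or (value of joint clamp3_arm above 0.3 rad and x of clamp3 in the frame of tray_mid between -0.1 and 0.1 m and y of clamp3 in the frame of tray_mid between -0.145 and 0.145 m and z of clamp3 in the frame of tray_mid between -0.005 and 0.05 m and linear speed of clamp3 below 0.03 m/s)) and ((value of joint clamp4_arm below 0.12 rad and x of clamp4 in the frame of bin_in between -0.01 and 0.12 m and y of clamp4 in the frame of bin_in between -0.12 and 0.12 m and z of clamp4 in the frame of bin_in between -0.005 and 0.14 m and linear speed of clamp4 below 0.03 m/s) or (value of joint clamp4_arm above 0.3 rad and x of clamp4 in the frame of tray_mid between -0.1 and 0.1 m and y of clamp4 in the frame of tray_mid between -0.145 and 0.145 m and z of clamp4 in the frame of tray_mid between -0.005 and 0.05 m and linear speed of clamp4 below 0.03 m/s)) and ((value of joint clamp5_arm below 0.12 rad and x of clamp5 in the frame of bin_in between -0.01 and 0.12 m and y of clamp5 in the frame of bin_in between -0.12 and 0.12 m and z of clamp5 in the frame of bin_in between -0.005 and 0.14 m and linear speed of clamp5 below 0.03 m/s) or (value of joint clamp5_arm above 0.3 rad and x of clamp5 in the frame of tray_mid between -0.1 and 0.1 m and y of clamp5 in the frame of tray_mid between -0.145 and 0.145 m and z of clamp5 in the frame of tray_mid between -0.005 and 0.05 m and linear speed of clamp5 below 0.03 m/s)) and ((value of joint clamp6_arm below 0.12 rad and x of clamp6 in the frame of bin_in between -0.01 and 0.12 m and y of clamp6 in the frame of bin_in between -0.12 and 0.12 m and z of clamp6 in the frame of bin_in between -0.005 and 0.14 m and linear speed of clamp6 below 0.03 m/s) or (value of joint clamp6_arm above 0.3 rad and x of clamp6 in the frame of tray_mid between -0.1 and 0.1 m and y of clamp6 in the frame of tray_mid between -0.145 and 0.145 m and z of clamp6 in the frame of tray_mid between -0.005 and 0.05 m and linear speed of clamp6 below 0.03 m/s))); the robot touches nothing.
It fails at once if the oil bottle is disturbed (moved over 40 mm) (distance of oil_bottle from where it was at the start of the episode above 0.04 m).
It fails at once if the cup is disturbed (moved over 40 mm) (distance of cup from where it was at the start of the episode above 0.04 m).
It fails at once if the grease tin is disturbed (moved over 40 mm) (distance of grease_tin from where it was at the start of the episode above 0.04 m).
It fails at once if a clamp's jaws are forced out of the state they were found in (between 0.12 and 0.3 rad) ((not (value of joint clamp1_arm below 0.12 rad) and not (value of joint clamp1_arm above 0.3 rad)) or (not (value of joint clamp2_arm below 0.12 rad) and not (value of joint clamp2_arm above 0.3 rad)) or (not (value of joint clamp3_arm below 0.12 rad) and not (value of joint clamp3_arm above 0.3 rad)) or (not (value of joint clamp4_arm below 0.12 rad) and not (value of joint clamp4_arm above 0.3 rad)) or (not (value of joint clamp5_arm below 0.12 rad) and not (value of joint clamp5_arm above 0.3 rad)) or (not (value of joint clamp6_arm below 0.12 rad) and not (value of joint clamp6_arm above 0.3 rad))).
Of clamp1, clamp2, clamp3, clamp4, clamp5, clamp6 only 4 to 6 are there at a start; the rules pass over those that are not, and their reading is None.
At some moment in a run one of clamp1, clamp2, clamp3, clamp4, clamp5, clamp6 may be knocked a few centimetres aside while the robot is not near it.
It also fails if it takes over 210 s, if anything falls off the work surface, if the arm or the gripper's body presses on something with over 40 N, if the wrist force passes 120 N, or if a joint passes its speed limit or range.

### The arm

A 7-joint arm with a two-finger parallel gripper is mounted at the origin on the work surface. World frame = base frame: x ahead of the robot, y to its left, z up, the work surface at z = 0. Lengths are in mm, angles in rad, forces in N, time in s.
With the tool pointing down it reaches from about 400 to 875 mm from the base axis. Payload 19.3 kg.
Tool frame: the origin (TCP) lies at the very end of the fingers, on their centre line; the grasp point (between the pads) lies 19 mm behind it (grip_point_offset is the z of the grasp point in the tool frame, in mm); z points along the fingers, y is the line along which they close (so a half turn about z gives the same grasp; the last joint's range is limited). The gripper opens to 85 mm and grips with 20 to 120 N. Pads are 22 mm wide; open, the fingers measure 114 mm over their backs; the gripper's body (76 mm by 85 mm) begins 54 mm behind the grasp point. The pads swing forward as they close: fully open they stand 13 mm farther back than shut.
Start: joints at [1.262, 0.521, -0.036, 1.599, 0.021, 1.021, -0.113], TCP at [147.807, -607.262, 231.291] pointing down, gripper open.
Joint ranges: [-2.91, 2.91], [-0.3, 2.13], [-1.5, 1.42], [0.17, 2.43], [-1.26, 4.41], [0.16, 1.93], [-2.52, 2.52]. Speed limits (rad/s): [1.89, 1.89, 2.39, 2.39, 3.01, 3.01, 3.01].

### API

Orientations are given as a 3x3 rotation matrix whose columns are the frame's x, y, z axes.
In Python, from workcell import movep, movel, goto_joints, open_gripper, clamp, wait, inverse_kinematics, read_state, camera, PlanningError, finish_job, grip_point_offset gives the robot as it stands. Calls block until the motion is done:
- movep(position, orientation): joint-space move of the TCP to a pose.
- movel(position, frame=None, max_speed=150, guard=None): straight line of the TCP; frame=None keeps the orientation; max_speed is the mean speed in mm/s. With guard (N) it stops when the force on the tool has changed by that much, and returns True; else False.
- goto_joints(angles): joint-space move.
- open_gripper() and clamp(): open the fingers fully, or close them until they stop; the grip force is fixed at half the most.
- wait(seconds).
- inverse_kinematics(position, orientation): joint angles nearest the present ones, or None.
- read_state(): the state.
- camera(name): name is "side" or "top"; returns a dict with "image" (400x640x3 uint8, blue, green, red), "range_z" (400x640 float32, mm along the optical axis (not along the pixel's ray), 0 where there is no reading), "fx", "fy", "cx", "cy" (pixels), "cam_to_world" (4x4, takes a point from camera to world coordinates). Camera axes: x right, y up, looking along -z (the intrinsics and any distortion apply to the point x, -y, -z); pixel columns grow to the right and rows downward; lengths in mm; the calibration is good to about 2 mm. A picture is of the moment at which its call begins.
A pose or a line that the arm cannot do raises PlanningError and nothing moves.
- finish_job(): hands the job in; it is judged then, once.
The state is a dict: "time": time; "qpos": joint angles; "qvel": joint speeds; "joint_efforts": joint torques, N m; "eef_pos": TCP position; "tool_rot": TCP orientation; "ft_force": force on the tool from outside, world axes, zero at the start; "torque": the same for the moment, N m; "finger_gap": finger opening in mm; "gripper_force": force on a finger pad.
Only numpy, scipy, OpenCV 4.12 (cv2) and the standard library are available. Lean on these libraries where they do the work, as an engineer would, in place of code of your own. Each camera call takes 0.05 s, during which the arm holds its last target. There are 200 camera calls.

## Working session

There is one attempt and no reset: what is moved stays moved. The work goes in short steps, each a Python script; the robot and the scene stay as the last script left them, time stands still between calls to the robot, and variables do not carry over. Pictures are saved under pics/ and viewed, at most 14 in all, crops included, and the job is handed in when it is done.

```bash
mkdir -p pics; ls
python3 - <<'E'
from workcell import *
import cv2,numpy as np
for n in("top","side"):
    c=camera(n);cv2.imwrite(f"pics/{n}0.png",c["image"]);np.savez(f"{n}0.npz",**c)
    print(n,c["fx"],c["fy"],c["cx"],c["cy"],np.round(c["cam_to_world"],3).tolist(),[k for k in c])
print(grip_point_offset,read_state()["time"],read_state()["tool_rot"])
E
```

```text
pics
top 447.334277041089 447.334277041089 323.2873250525586 194.5360357871432 [[0.012, 0.996, -0.093, 378.806], [-1.0, 0.01, -0.021, -108.992], [-0.02, 0.094, 0.995, 1283.276], [0.0, 0.0, 0.0, 1.0]] ['image', 'range_z', 'fx', 'fy', 'cx', 'cy', 'cam_to_world']
side 412.8306207543052 412.8306207543052 313.6435093557032 198.8217899003835 [[-0.996, 0.069, -0.048, 447.899], [-0.083, -0.688, 0.721, 824.534], [0.017, 0.722, 0.691, 915.515], [0.0, 0.0, 0.0, 1.0]] ['image', 'range_z', 'fx', 'fy', 'cx', 'cy', 'cam_to_world']
-18.700000000000003 0.1 [[ 9.71632507e-01  2.36495648e-01 -2.82358362e-04]
 [ 2.36495810e-01 -9.71632071e-01  9.22646667e-04]
 [-5.61465188e-05 -9.63250063e-04 -9.99999534e-01]]
```

View pics/top0.png

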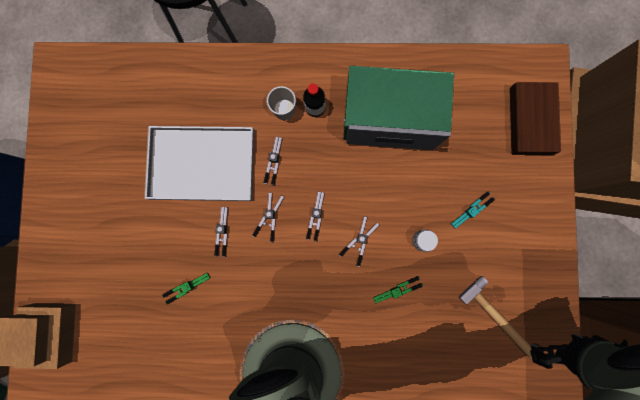

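View pics/side0.png

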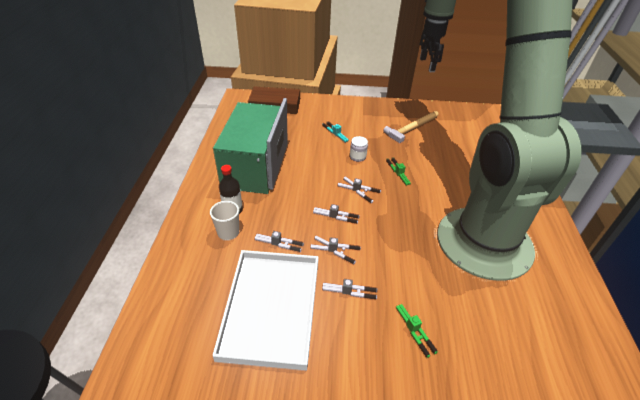

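Five steel clamps in top: (274,158), (270,213), (221,231), (317,214), (362,240). The look-alikes to leave are green at (186,287) and (397,291), and turquoise at (473,210). The tray is centred near (200,163), the bin front is along (345–450,140), the bottle is at (314,100), the cup at (282,101) and the tin at (426,240). Next is one close crop to tell shut from open.

```bash
cat > h.py <<'E'
import numpy as np,cv2
from workcell import *
def P(c,u,v,z=None):
    """pixel -> world; z: intersect with plane z, else measured depth"""
    M=c["cam_to_world"]; d=np.array([(u-c["cx"])/c["fx"],-(v-c["cy"])/c["fy"],-1.])
    w=M[:3,:3]@d; o=M[:3,3]
    if z is None:
        r=c["range_z"][int(round(v)),int(round(u))]; return o+r*w
    return o+(z-o[2])/w[2]*w
def cloud(c):
    v,u=np.mgrid[:400,:640]; r=c["range_z"]
    d=np.stack([(u-c["cx"])/c["fx"],-(v-c["cy"])/c["fy"],-np.ones(u.shape)],-1)*r[...,None]
    return d@c["cam_to_world"][:3,:3].T+c["cam_to_world"][:3,3]
def down(a):
    """tool down, closing axis y at angle a (about world z)"""
    y=np.array([np.cos(a),np.sin(a),0]);z=np.array([0,0,-1.]);return np.stack([np.cross(y,z),y,z],1)
E
python3 - <<'E'
from h import *
c=dict(np.load("top0.npz"));im=c["image"]
cv2.imwrite("pics/crop0.png",cv2.resize(im[130:270,200:400],None,fx=4,fy=4,interpolation=cv2.INTER_CUBIC))
W=cloud(c)
for n,(u,v) in dict(A=(274,158),B=(270,213),C=(221,231),D=(317,214),E=(362,240)).items():
    w=W[v-12:v+13,u-12:u+13].reshape(-1,3); t=w[(w[:,2]>28)&(w[:,2]<45)]
    print(n,len(t),np.round(t.mean(0),1),np.round(t.min(0)),np.round(t.max(0)), "plane",np.round(P(c,u,v,36)))
for n,(u,v) in dict(binL=(346,137),binR=(449,146),binm=(400,138),roofTL=(350,70),roofTR=(452,74),roofBL=(348,122),tTL=(149,128),tTR=(253,129),tBL=(147,199),tBR=(253,200),tm=(200,163),bottle=(313,90),cup=(282,95),tin=(426,240),bench=(320,250)).items(): print(n,np.round(P(c,u,v)))
E
```

```text
A 78 [602.3  60.1  36.2] [590.  47.  28.] [615.  72.  43.] plane [598.  58.  36.]
B 76 [440.1  68.3  36.3] [428.  57.  30.] [451.  80.  44.] plane [442.  65.  36.]
C 79 [397.1 203.6  36.5] [385. 192.  29.] [408. 216.  43.] plane [391. 201.  36.]
D 76 [444.6 -64.   36.1] [433. -77.  28.] [458. -52.  42.] plane [441. -66.  36.]
E 75 [ 374.6 -191.    36.8] [ 362. -203.   30.] [ 387. -178.   43.] plane [ 370. -192.   36.]
binL [ 667. -146.    7.]
binR [ 643. -444.    2.]
binm [ 635. -282.  140.]
roofTL [ 806. -151.  167.]
roofTR [ 798. -413.  161.]
roofBL [ 669. -146.  167.]
tTL [684. 421.  30.]
tTR [686. 123.  16.]
tBL [481. 430.  -3.]
tBR [481. 121.  -2.]
tm [587. 277.   5.]
bottle [751. -56. 172.]
cup [781.  39.  37.]
tin [ 373. -361.   70.]
bench [340. -75.   2.]
```

View pics/crop0.png

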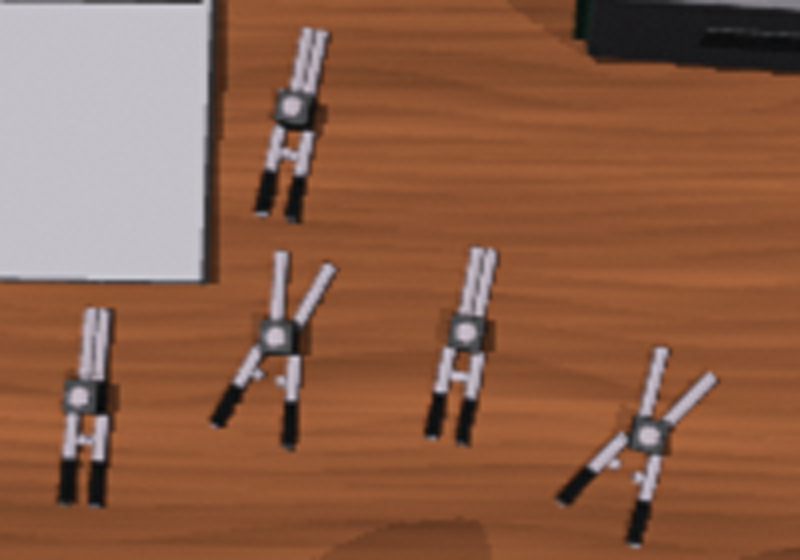

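Crop positions: A (295,107), C (83,396) and D (467,332) are shut. B (277,337) and E (650,435) are open. Next I fit the poses of the cabinet, tray and clamps.

Run:
```python
from h import *
c=dict(np.load("top0.npz"));W=cloud(c).reshape(-1,3)
def Q(x,y): return P(c,200+(x-1.5)/4,130+(y-1.5)/4,10)[:2]
for n,j,h in [("A",[(315,33)],[(280,213)]),("C",[(97,312)],[(82,502)]),("D",[(483,250)],[(450,438)]),("B",[(281,255),(330,268)],[(290,443),(219,420)]),("E",[(660,350),(712,378)],[(635,540),(563,500)])]:
    a=[np.degrees(np.arctan2(*(Q(*p)-Q(*q))[::-1])) for p,q in zip(j,h)]
    print(n,np.round(a,1),"len",np.round(np.linalg.norm(Q(*j[0])-Q(*h[0]))))
def box(m,n):
    p=W[m].astype(np.float32);r=cv2.minAreaRect(p[:,:2]);print(n,len(p),np.round(r[0]),np.round(r[1]),round(r[2],1),"z",np.round(np.percentile(p[:,2],[5,50,95])));print(np.round(cv2.boxPoints(r)).tolist())
x,y,z=W.T
cab=(y<-120)&(y>-460)&(x>560)&(x<880)
box(cab&(z>157)&(z<172),"roof")
box(cab&(z>190)&(z<215),"edge")
for a in range(20,200,30):
    m=cab&(z>a)&(z<a+30)&(x<720)&(abs(y+282)<60); print(a,m.sum(),np.round(np.percentile(x[m],[5,50,95])) if m.sum() else "")
box((x>450)&(x<720)&(y>95)&(y<450)&(z>18)&(z<38),"tray")
box((x>720)&(x<900)&(y>-120)&(y<120)&(z>60)&(z<190),"bystanders")
```

```text
A [-9.7] len 133.0
C [-2.7] len 135.0
D [-9.2] len 136.0
B [  4.  -35.1] len 134.0
E [ -7.3 -50.3] len 135.0Traceback (most recent call last):
  File "<stdin>", line 11, in <module>
  File "<stdin>", line 8, in box
cv2.error: OpenCV(4.12.0) /io/opencv/modules/imgproc/src/convhull.cpp:143: error: (-215:Assertion failed) total >= 0 && (depth == CV_32F || depth == CV_32S) in function 'convexHull'
```

Run:
```python
from h import *
c=dict(np.load("top0.npz"));W=cloud(c).reshape(-1,3)
def box(m,n):
    p=np.ascontiguousarray(W[m][:,:2],dtype=np.float32);r=cv2.minAreaRect(p);print(n,len(p),np.round(r[0]),np.round(r[1]),round(r[2],1),np.round(cv2.boxPoints(r)).tolist())
x,y,z=W.T
cab=(y<-120)&(y>-460)&(x>560)&(x<880)
box(cab&(z>157)&(z<172)&(x>680),"roof")
box(cab&(z>190)&(z<215),"edge")
for s in (-360,-282,-200):
  for a in range(20,200,30):
    m=cab&(z>a)&(z<a+30)&(x<720)&(abs(y-s)<20); print(s,a,m.sum(),np.round(np.percentile(x[m],[5,50,95])) if m.sum() else "")
box((x>450)&(x<720)&(y>95)&(y<450)&(z>18)&(z<38),"tray")
```

```text
roof 5266 [ 743. -278.] [271. 139.] 87.0 [[667.0, -409.0], [806.0, -417.0], [820.0, -146.0], [681.0, -139.0]]
edge 587 [ 641. -271.] [248.  13.] 86.4 [[626.0, -395.0], [640.0, -396.0], [655.0, -148.0], [642.0, -147.0]]
-360 20 34 [630. 631. 633.]
-360 50 32 [630. 631. 633.]
-360 80 33 [629. 631. 632.]
-360 110 37 [629. 630. 631.]
-360 140 458 [630. 682. 716.]
-360 170 52 [628. 630. 668.]
-282 20 30 [635. 636. 638.]
-282 50 30 [636. 637. 638.]
-282 80 28 [633. 634. 636.]
-282 110 50 [632. 634. 636.]
-282 140 424 [635. 684. 715.]
-282 170 58 [633. 635. 674.]
-200 20 29 [640. 642. 643.]
-200 50 33 [640. 642. 643.]
-200 80 32 [640. 642. 643.]
-200 110 37 [640. 641. 643.]
-200 140 379 [640. 687. 717.]
-200 170 52 [639. 640. 667.]
tray 913 [585. 274.] [302. 211.] 89.7 [[479.0, 123.0], [690.0, 122.0], [692.0, 424.0], [481.0, 425.0]]
```

```bash
cat >> h.py <<'E'
H=np.array([642.5,-271,12.]); YW=np.radians(-3.3)
EX=np.array([np.cos(YW),np.sin(YW),0]); EY=np.array([-np.sin(YW),np.cos(YW),0]); EZ=np.array([0,0,1.])
def hp(x,y,z): return H+x*EX+y*EY+z*EZ      # hinge frame
def bp(x,z,th,y=0):                          # bin frame at angle th
    return hp(x*np.cos(th)-z*np.sin(th),y,x*np.sin(th)+z*np.cos(th))
def shot(n,tag,crop=None,f=1):
    c=camera(n);np.savez(f"{tag}.npz",**c);im=c["image"]
    if crop: x0,y0,x1,y1=crop; im=cv2.resize(im[y0:y1,x0:x1],None,fx=f,fy=f,interpolation=cv2.INTER_CUBIC)
    cv2.imwrite(f"pics/{tag}.png",im);return c
def up(z=300):
    p=read_state()["eef_pos"].copy() if hasattr(read_state()["eef_pos"],"copy") else read_state()["eef_pos"]
    movel([p[0],p[1],z])
E
python3 - <<'E'
from h import *
R=down(YW+np.pi/2)
up(330); clamp()
movep(hp(30,0,300),R)
print(read_state()["eef_pos"],read_state()["tool_rot"])
print(movel(hp(30,0,178),guard=10))
f0=np.array(read_state()["ft_force"])
for th in np.arange(0,0.93,0.1):
    movel(bp(6+11*np.cos(th)-2,178,th),max_speed=80)
    print(round(th,2),np.round(np.array(read_state()["ft_force"])-f0,1))
E
```

```text
[ 672.05690145 -273.69276986  312.01927888] [[-9.98230307e-01  5.94661319e-02 -1.83810839e-04]
 [ 5.94662149e-02  9.98230201e-01 -4.84900669e-04]
 [ 1.54650363e-04 -4.94973078e-04 -9.99999866e-01]]
False
0.0 [-0.2  1.  -1.1]
0.1 [-1.8  1.  -2. ]
0.2 [-1.4  0.4 -0.4]
0.3 [-2.   0.  -0.6]
0.4 [-0.6 -0.4 -2. ]
0.5 [-1.2  0.  -1.3]
0.6 [-0.3  0.7 -0.6]
0.7 [-2.1  0.  -0.4]
0.8 [-1.2 -0.1 -0.7]
0.9 [4.2 0.1 1.7]
```

Run:
```python
from h import *
th=.9; print(movel(bp(-6,178,.95),max_speed=40,guard=12), read_state()["ft_force"])
p=bp(60,178,.9); movel(p,max_speed=100); up(320)
movep([480,150,320],down(0)); open_gripper()
c=shot("top","open1",(180,60,480,280),2.6)
W=cloud(c).reshape(-1,3);B=(W-H)@np.stack([EX,EY,EZ],1)
m=(abs(B[:,1])<100)&(B[:,0]<5)&(B[:,0]>-170)&(B[:,2]>20)
b=B[m]
for a in range(-170,10,15):
    k=(b[:,0]>a)&(b[:,0]<a+15); print(a,k.sum(),np.round(np.percentile(b[k,2],[5,50,95])) if k.any() else "")
print(read_state()["time"])
```

```text
True [ 1.19847985 -0.08676394  5.87244659]
-170 0 
-155 368 [115. 121. 125.]
-140 392 [108. 114. 120.]
-125 383 [ 95. 102. 108.]
-110 381 [84. 90. 96.]
-95 358 [72. 78. 85.]
-80 351 [60. 66. 73.]
-65 340 [48. 55. 61.]
-50 323 [36. 42. 49.]
-35 315 [24. 30. 37.]
-20 122 [20. 23. 27.]
-5 1 [20. 20. 20.]
13.4167
```

View pics/open1.png

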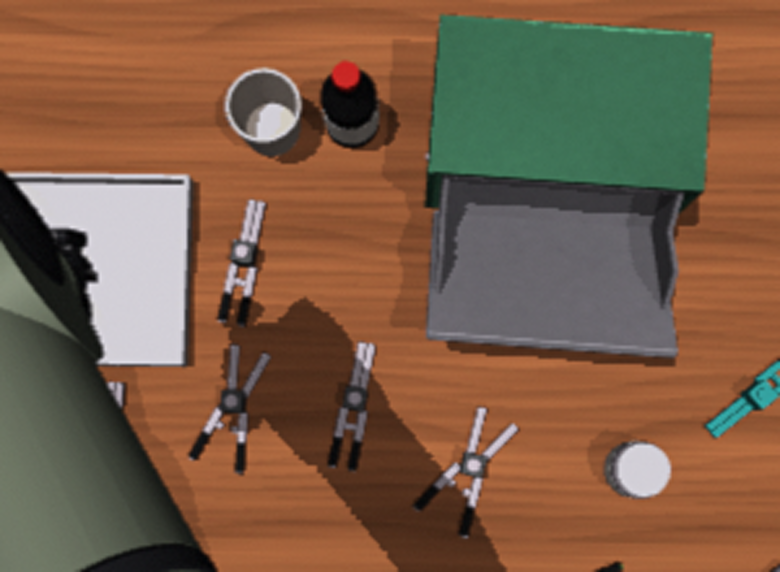

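The bin is fully open (slope 38.5°, trough empty), and all five clamps are where they were. Picking A first.

```bash
cat >> h.py <<'E'
def blocks(c):
    W=cloud(c); z=W[...,2]; x=W[...,0]; y=W[...,1]
    m=((z>31)&(z<44)&(x>300)&(x<720)).astype(np.uint8)
    n,l,s,_=cv2.connectedComponentsWithStats(m)
    return [W[l==i].mean(0) for i in range(1,n) if 35<s[i][4]<130 and max(s[i][2:4])<16]
def find(c,xy,r=60):
    b=[q for q in blocks(c) if np.hypot(*(q[:2]-xy))<r]
    return min(b,key=lambda q:np.hypot(*(q[:2]-xy))) if b else None
def best(p,a):
    o=[]
    for t in (a,a+np.pi):
        q=inverse_kinematics(p,down(t))
        if q is not None:o.append((abs(q[6]),t))
    return min(o)[1]
def pick(xy,a,z0=0):
    """a: clamp x direction; returns the closing angle used"""
    p=np.array([xy[0],xy[1],z0+110]); t=best(p,a)
    movep(p+[0,0,150],down(t)); movel(p); hit=movel([p[0],p[1],z0+12],max_speed=100,guard=15)
    clamp(); g=read_state(); print("hit",hit,"gap",round(g["finger_gap"],1),"F",np.round(g["gripper_force"],1),"t",g["time"])
    movel([p[0],p[1],z0+260]); return t, read_state()["finger_gap"]
def place(p,zlow,a,guard=6):
    """p: TCP xy and approach z; lower to zlow with guard"""
    t=best(p,a); p=np.array(p,float)
    movep([p[0],p[1],300],down(t)); movel(p); hit=movel([p[0],p[1],zlow],max_speed=40,guard=guard)
    print("touch",hit,np.round(read_state()["eef_pos"],1)); open_gripper(); movel([p[0],p[1],300])
    print("t",read_state()["time"])
def binplace(y=0,x=-55):
    p=hp(x,y,90); place([p[0],p[1],p[2]+15],p[2]-25,YW+np.pi/2)
E
python3 - <<'E'
from h import *
c=dict(np.load("open1.npz")); q=find(c,(602,60)); print(q)
print(pick(q,np.radians(-9.7)))
binplace()
c=shot("top","after1",(180,60,480,280),2.6)
for b in blocks(c): print(np.round(b))
E
```

```text
[602.39308994  60.66338763  36.62100994]
hit False gap 22.8 F 59.7 t 16.9833
(np.float64(-0.16929693744344995), 22.89829819892547)
touch True [ 588.2 -267.9   88.5]
t 24.925
[445. -64.  37.]
[440.  68.  36.]
[397. 204.  36.]
[ 375. -191.   36.]
```

View pics/after1.png

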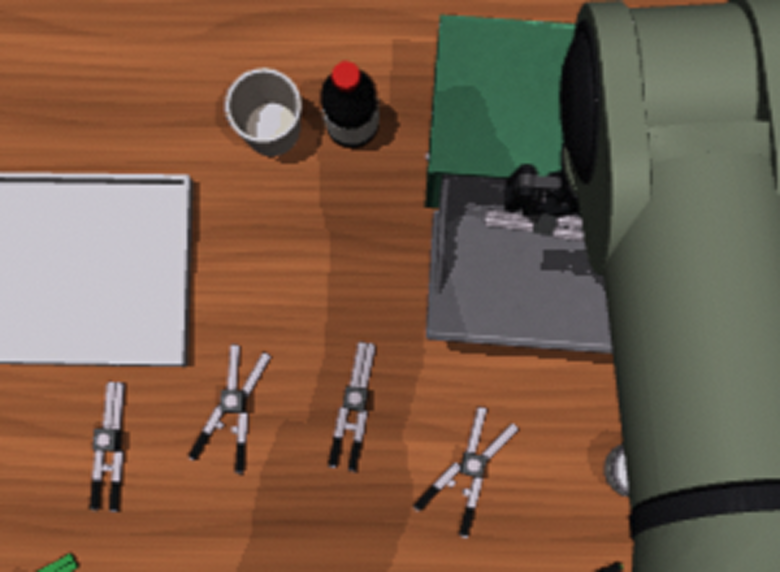

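A lies along the trough bottom at about (530,225), and the other four are unmoved. On to D and C.

Run:
```python
from h import *
for xy,a in (((445,-64),-9.2),((397,204),-2.7)):
    c=camera("top"); q=find(c,np.array(xy)); print(np.round(q))
    if np.hypot(*(q[:2]-xy))>6: print("moved!"); break
    t,g=pick(q,np.radians(a))
    if g<18: print("missed"); break
    binplace()
c=shot("side","side2",(200,80,420,240),3.6)
c=shot("top","after2")
for b in blocks(c): print(np.round(b))
```

```text
[445. -64.  36.]
hit False gap 23.0 F 59.0 t 29.5583
touch True [ 588.3 -268.    87.9]
t 37.2917
[397. 204.  37.]
hit False gap 23.4 F 59.0 t 42.35
touch True [ 588.5 -268.    88.6]
t 50.5167
[440.  68.  36.]
[ 375. -191.   36.]
```

View pics/side2.png

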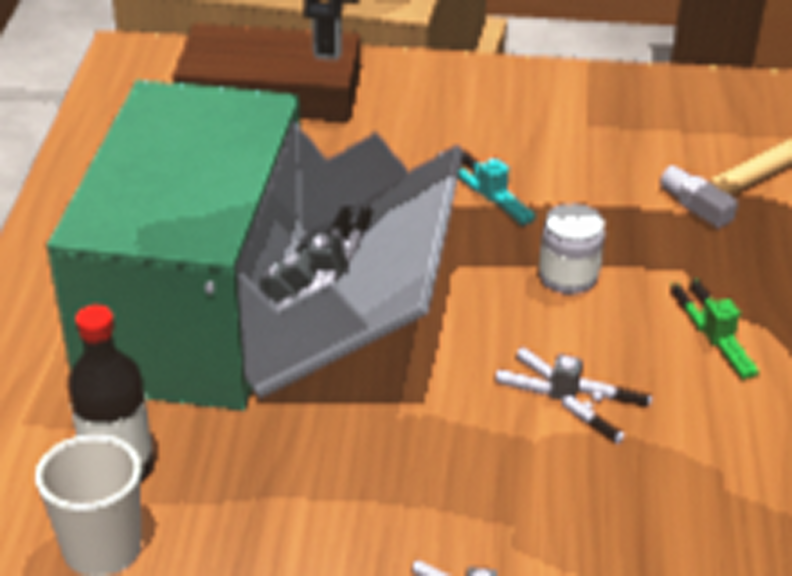

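All three shut clamps are in the trough around (310,255) in the side crop. Now the open ones go to the tray, B first, then E.

Run:
```python
from h import *
for xy,a,y in (((440,68),-15.5,342),((375,-191),-28.8,208)):
    c=camera("top"); q=find(c,np.array(xy)); print(q)
    if q is None or np.hypot(*(q[:2]-xy))>6: print("moved!"); break
    t,g=pick(q,np.radians(a))
    if g<18: print("missed"); break
    place([585,y,60],15,0)
movep(hp(-170,0,300),down(np.pi/2+YW))
c=shot("top","after3",(140,60,480,300),2.3)
for b in blocks(c): print(np.round(b))
```

```text
[440.30560133  68.58221903  36.41589583]
hit False gap 25.3 F 58.1 t 55.5417
touch True [584.8 341.9  17.5]
t 63.9167
[ 374.33698071 -191.09697916   36.06757446]
hit False gap 26.3 F 58.0 t 68.9167
touch True [584.8 208.   17.6]
t 77.7417
[585. 340.  40.]
[583. 206.  40.]
```

View pics/after3.png

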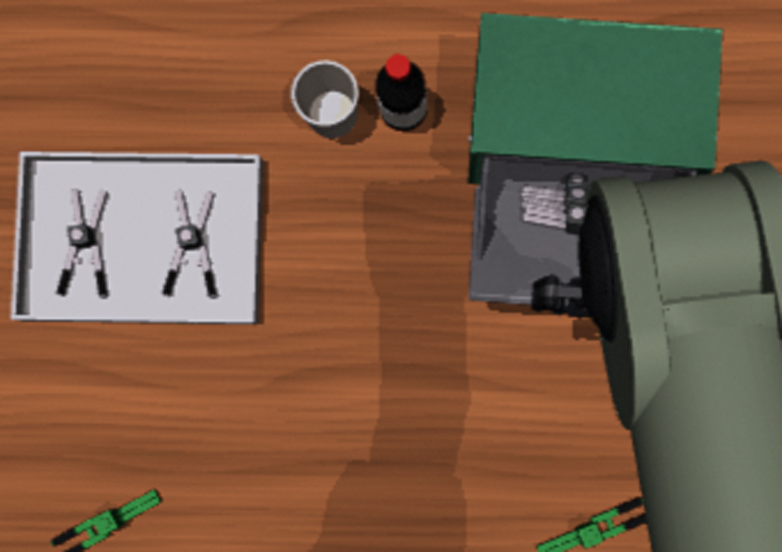

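Both open clamps lie in the tray at about (82,235) and (190,237), and the three shut clamps sit in the bin near (575,200). Closing the bin.

Run:
```python
from h import *
R=down(np.pi/2+YW); clamp()
def T(th,o=2): return bp(-6,192,th)-EX*(11-o)-EZ*25
movep(T(.9,-35)+[0,0,60],R); movel(T(.9,-35)); 
for th in list(np.arange(.9,.05,-.1))+[0]:
    h=movel(T(th),max_speed=60,guard=35); print(round(th,2),h,np.round(read_state()["ft_force"],1))
    if h: break
else:
    print(movel(T(0,10),max_speed=20,guard=20),np.round((np.array(read_state()["eef_pos"])-H)@EX,1))
    p=read_state()["eef_pos"]; movel(np.array(p)-60*EX); up(320)
    movep([480,-20,330],R); print(read_state()["time"])
    c=shot("side","side4",(180,80,420,370),2); c=shot("top","top4",(140,60,480,300),2.3)
    W=cloud(c).reshape(-1,3);B=(W-H)@np.stack([EX,EY,EZ],1)
    for a in (20,60,100,140,170):
        m=(abs(B[:,1])<100)&(abs(B[:,0])<80)&(B[:,2]>a)&(B[:,2]<a+20);print(a,np.round(np.percentile(B[m,0],[2,10,30]),1))
```

```text
0.9 False [-5.4  0.7  4.2]
0.8 False [-3.  -0.8  2.5]
0.7 False [ 0.4  0.3 -0.4]
0.6 False [-0.3  1.  -0.3]
0.5 False [-0.8  0.2  0.5]
0.4 False [0.4 0.7 0.3]
0.3 False [-0.1 -0.3  0.5]
0.2 False [-0.7 -0.4 -0.4]
0.1 False [0.1 0.3 0.7]
0 False [-9.9 -0.   4. ]
True -16.0
89.675
20 [-6.2 -5.7 -5.2]
60 [-6.7 -6.3 -5.5]
100 [-7.7 -7.  -6.4]
140 [-5.2 18.8 32.4]
170 [-6.1 -5.5 -4.8]
```

View pics/side4.png

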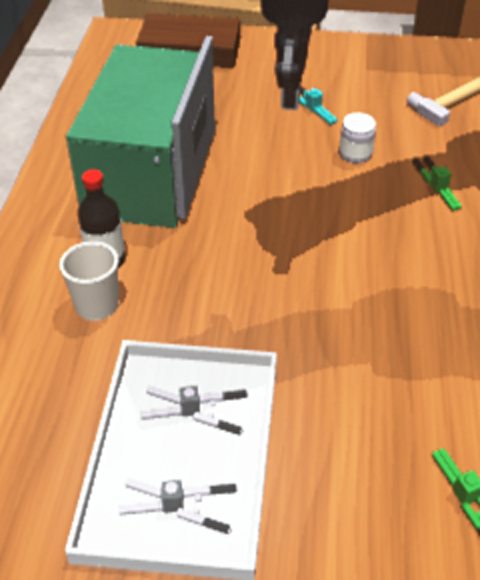

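View pics/top4.png

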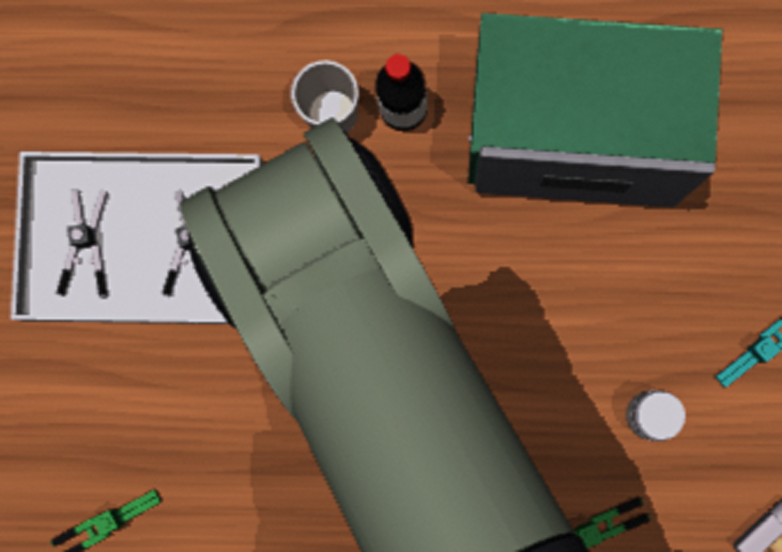

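The front is upright: its face reads −6 mm at every height, so the bin is shut. Both open clamps lie flat in the tray, and the bystanders look untouched. Handing in.

```bash
python3 -c "
from workcell import *
wait(0.5);print(finish_job())"
```

```text
the job is handed in; nothing more can be done
None
```

I handed the job in at about 90 s of the 210 s allowed, but the hand-in gave no verdict: the three shut clamps are in the closed bin, the two open ones lie on the tray floor, and the bottle, cup, tin and look-alikes look undisturbed in the last pictures.

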